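# Fetch the boxed-in label roll for an order

### The arm

A 6-joint arm with a two-finger parallel gripper is mounted at the origin on the work surface; the furniture and walls round the work are solid. World frame = base frame: x ahead of the robot, y to its left, z up, the work surface at z = 0. Lengths are in m, angles in rad, forces in N, time in s.
With the tool pointing down it reaches from about 0.375 to 0.975 m from the base axis. Payload 3.8 kg.
Tool frame: the origin (TCP) lies between the finger pads; the fingertips stand 22 mm ahead of it and the grasp point (between the pads) lies 3 mm ahead of it; z points along the fingers, y is the direction in which the jaws open and shut (so a half turn about z gives the same grasp; the last joint's range is limited). The gripper opens to 85 mm and grips with 20 to 120 N. Pads are 22 mm wide; open, the fingers measure 114 mm over their backs; the gripper's body (76 mm by 85 mm) begins 54 mm behind the grasp point. The pads swing forward as they close: fully open they stand 13 mm farther back than shut.
Start: joints at [-1.357, 0.264, 1.604, -0, 1.274, -0.037], TCP at [0.168, -0.654, 0.253] pointing down, gripper open.
Joint ranges: [-2.63, 2.63], [-0.94, 2.18], [0.31, 2.57], [-1.31, 4.45], [0, 2.66], [-2.55, 2.55]. Speed limits (rad/s): [2.57, 2.57, 3.14, 3.14, 3.14, 3.14].

### API

Orientations are given as a rotation vector (axis times angle).
In Python, from workcell import * gives the robot as it stands.
- The arm moves only by the tool step_arm, never from a script. Its argument "motion" is a list that holds one entry, the list of rows, each a list of 7 numbers: the finger opening in m, from 0 to 0.0854, then the shift along the world's x, y, z in m, then the turn, a rotation vector about the world's x, y, z in degrees. A call has exactly 8 rows; each row is the pose to reach, as a shift and turn from the pose measured when the call began; what a row does not reach only later rows make up. A row lasts 1/8 s, in which the tool goes at most 62.5 mm and 10.7 degrees, less where a joint would pass 70% of its speed; a pose out of reach is approached as far as the arm can. A call with a gripper value outside its range is refused whole. The fingers move at their own pace and stop on an object; "newtons" is the grip in N (left out, the last holds). Time passes only in rows, so rows that repeat a pose let the fingers close, or fill a call up. It gives the time, the measured TCP pose, the force and the opening at its end, in the units of the state.
- read_state(): the state, without advancing time (a new reading comes with each control period).
- read_camera(name): name is "side" or "top"; returns (picture, depth): 384x512x3 uint8, blue, green, red; 384x512 float32, m along the optical axis (not along the pixel's ray), 0 where there is no reading.
- get_calibration(name): a dict with "K" (3x3 intrinsics, pixels), "world_from_camera" (4x4, takes a point from camera to world coordinates). Camera axes: x right, y down, z forward; pixel columns grow to the right and rows downward; lengths in m; the calibration is good to about 2 mm. A picture is of the moment at which its call begins. get_calibration takes no time and is no camera call.
- finish_job(): hands the job in, once; it reports no verdict.
Trained networks look in the newest picture that a camera, given by its name, has taken for a name from the list of things; names that differ only in an ending like _2 or _b are one class to them, and where a whole thing is asked for, a point or a joint stands for the part that bears it (a point fixed in the world has none). Each returns a list of dicts, best first, with "score" (0 to 1); they miss things now and then, are a little off and sometimes report something else, mostly with a low value. They report only what shows in the picture. A call takes as long as a camera call. They do not tell look-alikes from the thing itself.
- spot_in(camera, thing): "xyz" ([x, y, z] in m, in the coordinates of the camera as it stood for that picture, good to about 4 mm: the middle of the surface that is visible of it).
- regions_of(camera, thing): "region" (384x512 bool, what is visible of it).
The state is a dict: "time": time; "q": joint angles; "joint_vel": joint speeds; "joint_torque": joint torques, N m; "tool_pos": TCP position; "tcp_rot": TCP orientation; "wrist_force": force on the tool from outside, world axes, zero at the start; "torque": the same for the moment, N m; "width": opening from 0.0 (shut) to 1.0 (fully open).
Only numpy, scipy, OpenCV 4.12 (cv2) and the standard library are available. Lean on these libraries where they do the work, as an engineer would, in place of code of your own. Each camera call takes 0.05 s, during which the arm holds its last target. There are 200 camera calls.

### The job

The spare label roll stands in the middle of the grey steel stand, boxed in between two rolls of tape, one of which has a carton lying on it. Move the carton and both tape rolls out of the way onto the dark rubber mat, side by side, then put the label roll upright in the black order basket, and after that put both tape rolls and the carton back exactly as they were: each roll on its own end of the stand and the carton squarely on the same roll as before. Leave everything else on the bench where it is.

Things in the scene. Friction and masses are not known exactly. Their poses are not given: they have to be found in the camera images.
- stand: Grey steel stand, fixed: plate 330 (x) by 130 (y) mm, 5 mm thick, things stand on it. Origin: centre of its underside on the bench; z up. Two cheeks at y = +-38 mm (64 mm along x, 4 thick, tops 57 mm over the bench, 72 mm apart inside): the label roll between them can only be gripped along x. At x = +-95 mm a black hub 32 mm wide, 6 mm high over the plate; a tape roll's core goes loosely round it.
- mat: Dark rubber mat lying flat on the bench, fixed: 270 mm (its x) by 210 mm (its y), 3 mm thick. Origin: centre of its underside on the bench; z up. It lies left or right of the stand, the basket on the other side.
- basket: Small black open basket, fixed: 120 mm (its x) by 150 mm (its y), rim 60 mm high. Inside 90 mm along x and 120 mm along y; inner floor 2 mm above the bench. Origin: centre of its underside on the bench; z up.
- label_roll_c (a point): Loose white roll of labels standing on end, 62 mm outer diameter, 50 mm tall, with a 22 mm wide core hole; 0.1 kg. The point is its centre, 25 mm above its underside; z along its axis. It starts in the middle of the stand, with only 6 to 13 mm between it and the tape rolls.
- brown_roll_c (a point): Loose roll of brown tape lying flat, the bigger: outer diameter 116 mm, open core 66 mm, wall about 25 mm, 48 mm high, 0.16 kg. Point: its centre, on the axis in the empty core, 24 mm above its underside; z along the axis. Too wide to grip across: grip the wall from above, one finger in the core. Starts on either end of the stand, the carton on top of it.
- clear_roll_c (a point): Loose roll of pale clear tape lying flat, the smaller: outer diameter 102 mm, open core 68 mm, wall about 17 mm, 48 mm high, 0.12 kg. Point: its centre, on the axis in the empty core, 24 mm above its underside; z along the axis. Grip the wall from above, one finger in the core. Starts on the other end of the stand, nothing on it.
- carton_c (a point): Loose small product carton, the biggest box here: 61 mm (its x) by 90 mm (its y) by 45 mm high, about 0.34 kg. The point is its centre, 22.5 mm above its underside; z up. It starts lying centrally across the top of the brown tape roll, its x nearly along the stand's x.
- flat_box_c (a point): Bystander, loose: a small flat box 68 x 45 x 16 mm lying on the bench beside the middle of the stand. The point is its centre. To be left where it is.
- marker_c (a point): Bystander, loose: a felt marker 135 mm long, 18 mm thick, lying on the bench alongside the stand on the other side. The point is its centre. To be left where it is.
There are look-alikes about, which are no part of the job. Several things look just like the basket: the one meant starts farthest to the robot's right.

How it is judged:
By the outcome, as a careful person would: the job done as asked, in the order asked, and still so for the second after the job is handed in, with the robot touching nothing.
It also fails if it takes over 136 s, if anything falls off the work surface, if the arm or the gripper's body presses on something with over 40 N, if the wrist force passes 120 N, or if a joint passes its speed limit or range.

## Working session

There is one attempt and no reset: what is moved stays moved. The work goes in short steps, Python scripts to look and compute and a tool call to move; the robot and the scene stay as the last step left them, time stands still between calls to the robot, and variables do not carry over. Pictures are saved under pics/ and viewed, on a budget of 14 in all, crops included, one or two more only if the job needs it, and the job is handed in when it is done.

Besides the shell and the picture viewer there is one more tool, called after "Emit:" as name(argument=value, ...) on one line, values as JSON. step_arm: Moves the arm, as the interface text tells. Its arguments: {"type":"object","properties":{"motion":{"type":"array"},"newtons":{"type":"number"}},"required":["motion"]}

```bash
mkdir -p pics; ls
cat > h.py <<'E'
from workcell import *
import numpy as np, cv2
def cloud(cam,depth):
    c=get_calibration(cam);K=np.array(c["K"]);T=np.array(c["world_from_camera"])
    v,u=np.mgrid[0:384,0:512]
    p=np.stack([(u-K[0,2])/K[0,0]*depth,(v-K[1,2])/K[1,1]*depth,depth],-1)
    return p@T[:3,:3].T+T[:3,3]
def w(cam,p):
    T=np.array(get_calibration(cam)["world_from_camera"]);return T[:3,:3]@np.array(p)+T[:3,3]
E
python3 - <<'E'
from h import *
s=read_state();print({k:np.round(v,3) for k,v in s.items()})
for n in("top","side"):
    im,d=read_camera(n);cv2.imwrite(f"pics/{n}0.png",im);np.save(f"{n}0.npy",d)
    print(n,np.round(get_calibration(n)["world_from_camera"],3).tolist(),np.round(get_calibration(n)["K"],1).tolist())
    for t in("stand","mat","basket","label_roll_c","brown_roll_c","clear_roll_c","carton_c","flat_box_c","marker_c"):
        print(t,[(np.round(w(n,r["xyz"]),3).tolist(),round(r["score"],2)) for r in spot_in(n,t)])
a=np.hstack([cv2.imread("pics/top0.png"),cv2.imread("pics/side0.png")])
E
```

```text
pics
{'time': np.float64(0.0), 'q': array([-1.357,  0.265,  1.605, -0.   ,  1.274, -0.037]), 'joint_vel': array([ 0.   , -0.   ,  0.001,  0.001,  0.   ,  0.001]), 'joint_torque': array([ 2.0000e-03, -5.1511e+01, -3.6732e+01,  0.0000e+00,  1.3000e-02,
       -0.0000e+00]), 'tool_pos': array([ 0.167, -0.653,  0.252]), 'tcp_rot': array([-3.115, -0.393,  0.   ]), 'wrist_force': array([ 0.87 , -0.099,  0.093]), 'torque': array([-0.052, -0.014, -0.026]), 'width': np.float64(0.999)}
top [[0.014, -0.981, 0.192, 0.217], [-1.0, -0.014, 0.001, 0.052], [0.002, -0.192, -0.981, 1.638], [0.0, 0.0, 0.0, 1.0]] [[448.8, 0.0, 263.2], [0.0, 448.8, 183.0], [0.0, 0.0, 1.0]]
stand [([0.529, 0.014, 0.008], 0.89)]
mat [([0.503, -0.337, 0.006], 0.64)]
basket [([0.747, 0.426, 0.011], 0.7), ([0.526, 0.319, 0.003], 0.6), ([0.294, 0.409, 0.008], 0.58)]
label_roll_c [([0.572, 0.022, 0.054], 0.5), ([0.482, 0.023, 0.053], 0.36)]
brown_roll_c [([0.633, 0.024, 0.051], 0.58)]
clear_roll_c [([0.483, 0.025, 0.055], 0.89)]
carton_c [([0.665, 0.024, 0.096], 0.66)]
flat_box_c [([0.575, 0.119, 0.019], 0.55)]
marker_c [([0.552, -0.071, 0.015], 0.48)]
side [[0.976, 0.146, -0.163, 0.681], [0.219, -0.587, 0.779, -0.772], [0.018, -0.796, -0.605, 0.72], [0.0, 0.0, 0.0, 1.0]] [[352.7, 0.0, 252.3], [0.0, 352.7, 197.8], [0.0, 0.0, 1.0]]
stand [([0.574, -0.014, 0.008], 0.8)]
mat [([0.512, -0.345, 0.003], 0.56)]
basket [([0.518, 0.346, 0.037], 0.97), ([0.741, 0.463, 0.033], 0.55)]
label_roll_c [([0.578, 0.014, 0.056], 0.7)]
brown_roll_c [([0.673, -0.02, 0.049], 0.58)]
clear_roll_c [([0.488, 0.008, 0.04], 0.91)]
carton_c [([0.676, -0.002, 0.099], 0.79)]
flat_box_c [([0.576, 0.124, 0.016], 0.56)]
marker_c [([0.56, -0.069, 0.012], 0.76)]
```

View pics/top0.png

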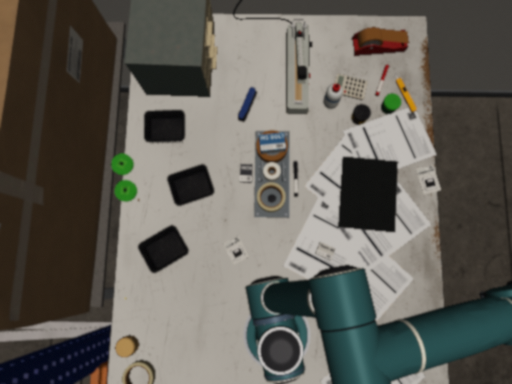

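View pics/side0.png

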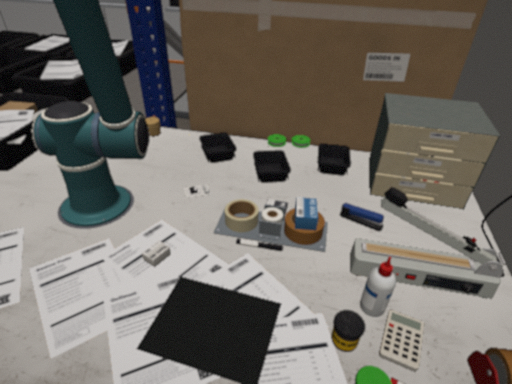

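Top view: the stand is at (271,173) with the brown roll and carton at its far end (272,145), label roll at (271,170) and clear roll at (270,197). The mat is at (368,193) on the robot's right. There are three basket look-alikes at (164,126), (191,184) and (163,249). The robot's right is −y, which is image right, so the one meant is (191,184), at y≈0.32. Next I measure accurately and confirm that in a crop.

```bash
cat >> h.py <<'E'
def fitcirc(P):
    A=np.c_[2*P,np.ones(len(P))];s=np.linalg.lstsq(A,(P**2).sum(1),rcond=None)[0]
    return s[:2],np.sqrt(s[2]+s[0]**2+s[1]**2)
def measure(cams=("top","side"),things=None,tag=None,R={}):
    H=dict(stand=(.002,.008),mat=(.0,.007),basket=(.05,.068),label_roll_c=(.048,.062),brown_roll_c=(.046,.06),clear_roll_c=(.046,.06),carton_c=(.09,.106),flat_box_c=(.01,.022),marker_c=(.01,.025))
    for n in cams:
        im,d=read_camera(n);C=cloud(n,d)
        if tag: cv2.imwrite(f"pics/{n}{tag}.png",im)
        for t in things or H:
            for r in regions_of(n,t)[:3]:
                m=r["region"]&(d>0)
                if m.sum()<5: continue
                P=C[m];z=P[:,2];lo,hi=np.percentile(z,[5,95])
                top=P[z>hi-.008] if t!="stand" else P[z<.02]
                if len(top)<5: continue
                (c,sz,a)=cv2.minAreaRect(top[:,:2].astype(np.float32)*1000)
                print(n,t,round(r["score"],2),"n",len(top),"z",np.round([lo,np.median(top[:,2]),hi],3),"mean",np.round(top[:,:2].mean(0),4),"rect",np.round(c,1),np.round(sz,1),round(a,1))
E
python3 - <<'E'
from h import *
measure()
im=cv2.imread("pics/top0.png")
a=cv2.resize(im[100:280,120:240],None,fx=3,fy=3,interpolation=cv2.INTER_CUBIC)
b=cv2.resize(im[120:225,240:310],None,fx=5,fy=5,interpolation=cv2.INTER_CUBIC)
b=np.vstack([b,np.zeros((540-b.shape[0],b.shape[1],3),np.uint8)])
cv2.imwrite("pics/crop1.png",np.hstack([a,b]))
E
```

```text
top stand 0.62 n 1513 z [-0.001  0.006  0.037] mean [0.5319 0.0181] rect [574.9  20.6] [330.1 135.5] 1.1
top stand 0.48 n 88 z [0.005 0.008 0.057] mean [0.4721 0.0226] rect [483.6  16.9] [ 90.  114.8] 80.1
top mat 0.83 n 2754 z [-0.003  0.005  0.01 ] mean [ 0.503  -0.3349] rect [ 504.2 -335.1] [210.4 274.2] 85.4
top basket 0.89 n 282 z [-0.002  0.059  0.061] mean [0.2849 0.4056] rect [289.7 399.5] [121.1 148.1] 31.3
top basket 0.86 n 285 z [-0.004  0.058  0.061] mean [0.7411 0.424 ] rect [739.6 421.8] [122.2 149.9] 2.3
top basket 0.76 n 273 z [-0.003  0.058  0.061] mean [0.5149 0.317 ] rect [518.2 313.6] [117.7 150.7] 20.8
top label_roll_c 0.77 n 121 z [0.023 0.057 0.061] mean [0.5754 0.0237] rect [574.7  22.2] [58.1 57.9] 78.8
top brown_roll_c 0.8 n 174 z [0.007 0.055 0.06 ] mean [0.6531 0.0242] rect [668.1  23. ] [111.  110.6] 48.7
top clear_roll_c 0.79 n 248 z [0.006 0.054 0.057] mean [0.4812 0.024 ] rect [481.6  24.7] [ 98.3 100.3] 0.9
top clear_roll_c 0.55 n 344 z [-0.001  0.012  0.017] mean [0.539  0.0157] rect [575.5  20.5] [127.8 326.1] 89.5
top carton_c 0.62 n 306 z [0.067 0
[... 1159 characters left out ...]
mean [0.6698 0.0061] rect [670.8  15.1] [101.3 114.8] 87.3
side brown_roll_c 0.72 n 395 z [0.007 0.054 0.056] mean [0.6693 0.0039] rect [671.3  13.6] [114.2  97.8] 1.8
side clear_roll_c 0.89 n 354 z [0.005 0.053 0.055] mean [0.4836 0.0215] rect [481.8  25.2] [ 99.5 101.4] 12.1
side clear_roll_c 0.45 n 352 z [0.011 0.054 0.056] mean [0.668  0.0027] rect [671.2  11.9] [ 94.9 113.6] 87.5
side carton_c 0.79 n 457 z [0.062 0.099 0.101] mean [0.6718 0.019 ] rect [672.   23.2] [59.5 92.9] 6.7
side flat_box_c 0.42 n 113 z [0.015 0.018 0.021] mean [0.5761 0.1255] rect [574.9 102. ] [81.  66.3] 89.8
side marker_c 0.6 n 201 z [0.001 0.017 0.02 ] mean [ 0.557 -0.068] rect [555.7 -67. ] [133.3  17.8] 0.1
```

View pics/crop1.png

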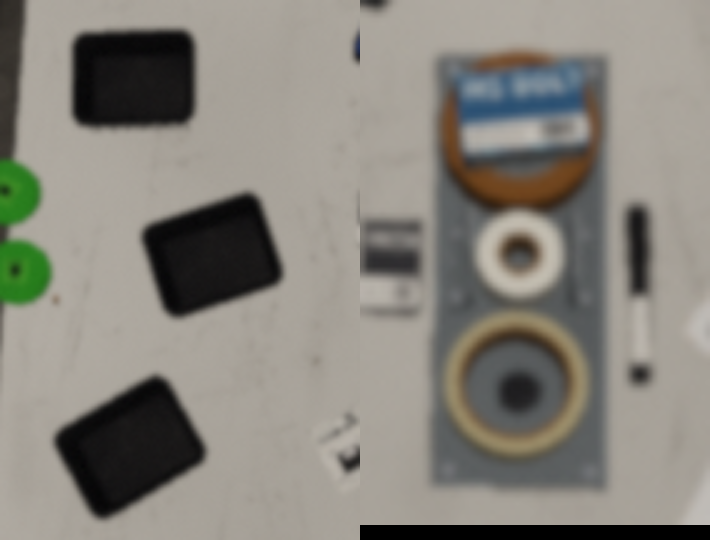

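The crop confirms the middle basket (191,184) is the one farthest right: its centre is about (0.519, 0.314) and its yaw about 20°. Now I move above the carton.

Emit:
step_arm(motion=[[[0.085,0.06,0.08,0,0,0,10],[0.085,0.1,0.13,0,0,0,20],[0.085,0.14,0.19,0,0,0,30],[0.085,0.18,0.24,0,0,0,40],[0.085,0.22,0.29,0,0,0,50],[0.085,0.26,0.345,0,0,0,60],[0.085,0.295,0.395,0,0,0,70],[0.085,0.33,0.44,0,0,0,80]]], newtons=40)

```text
time: 3.0
tool_pos: [0.4685, -0.2522, 0.2538]
tcp_rot: [2.128, 2.31, 0.0]
wrist_force: [0.5, -0.9, -0.5]
width: 0.995
```

```bash
cat >> h.py <<'E'
from scipy.spatial.transform import Rotation as Ro
def st():
    s=read_state();y=Ro.from_rotvec(s["tcp_rot"]).as_matrix();j=np.degrees(np.arctan2(y[1,1],y[0,1]))%180
    print("t",round(float(s["time"]),2),"tcp",np.round(s["tool_pos"],4),"jaw",round(j,2),"zax",np.round(y[:,2],3),"F",np.round(s["wrist_force"],1),"w",round(float(s["width"])*85.4,1),"q",np.round(s["q"],2))
E
python3 -c "
from h import *
st()"
```

```text
t 3.0 tcp [ 0.4685 -0.2522  0.2538] jaw 4.69 zax [ 0.001 -0.001 -1.   ] F [ 0.5 -0.9 -0.5] w 85.0 q [-0.54 -0.01  1.91 -0.    1.24 -0.62]
```

Emit:
step_arm(motion=[[[0.085,0.037,0.05,0,0,0,2],[0.085,0.074,0.1,0,0,0,2],[0.085,0.111,0.15,0,0,0,2],[0.085,0.148,0.2,0,0,0,2],[0.085,0.185,0.25,-0.02,0,0,2],[0.085,0.203,0.275,-0.05,0,0,2],[0.085,0.203,0.275,-0.08,0,0,2],[0.085,0.203,0.275,-0.09,0,0,2]]])

```text
time: 4.0
tool_pos: [0.6699, 0.0234, 0.1608]
tcp_rot: [-2.085, -2.347, 0.005]
wrist_force: [-0.0, -0.7, 0.3]
width: 0.994
```

```bash
python3 -c "
from h import *
st()"
```

```text
t 4.0 tcp [0.6699 0.0234 0.1608] jaw 6.75 zax [-0.004 -0.001 -1.   ] F [-0.  -0.7  0.3] w 84.9 q [-0.    0.32  1.7  -0.    1.12 -0.12]
```

Emit:
step_arm(motion=[[[0.085,0.0015,0,-0.03,0,0,0],[0.085,0.0015,0,-0.06,0,0,0],[0.085,0.0015,0,-0.079,0,0,0],[0.085,0.0015,0,-0.079,0,0,0],[0.05,0.0015,0,-0.079,0,0,0],[0.05,0.0015,0,-0.079,0,0,0],[0.05,0.0015,0,-0.079,0,0,0],[0.05,0.0015,0,-0.079,0,0,0]]])

```text
time: 5.0
tool_pos: [0.6728, 0.0233, 0.084]
tcp_rot: [2.087, 2.348, -0.002]
wrist_force: [-0.6, -0.1, 6.0]
width: 0.698
```

```bash
python3 -c "
from h import *
st()"
```

```text
t 5.0 tcp [0.6728 0.0233 0.084 ] jaw 6.75 zax [-0.001 -0.001 -1.   ] F [-0.6 -0.1  6. ] w 59.6 q [-0.    0.4   1.75 -0.    0.99 -0.12]
```

Emit:
step_arm(motion=[[[0.05,0,0,0.03,0,0,0],[0.05,0,0,0.06,0,0,0],[0.05,-0.015,-0.035,0.07,0,0,-2],[0.05,-0.035,-0.08,0.07,0,0,-4],[0.05,-0.055,-0.13,0.07,0,0,-6],[0.05,-0.077,-0.18,0.07,0,0,-8],[0.05,-0.1,-0.23,0.07,0,0,-10],[0.05,-0.12,-0.28,0.07,0,0,-11.5]]])

```text
time: 6.0
tool_pos: [0.5513, -0.2578, 0.1533]
tcp_rot: [-2.312, -2.126, 0.002]
wrist_force: [0.8, -0.6, -3.4]
width: 0.7
```

```bash
python3 -c "
from h import *
st()"
```

```text
t 6.0 tcp [ 0.5513 -0.2578  0.1533] jaw 175.21 zax [-0.002 -0.    -1.   ] F [ 0.8 -0.6 -3.4] w 59.8 q [-0.48  0.22  1.85 -0.    1.07 -0.39]
```

Emit:
step_arm(motion=[[[0.05,-0.02,-0.047,0,0,0,0],[0.05,-0.04,-0.094,0,0,0,0],[0.05,-0.055,-0.129,0,0,0,0],[0.05,-0.055,-0.129,-0.04,0,0,0],[0.05,-0.055,-0.129,-0.08,0,0,0],[0.05,-0.055,-0.129,-0.105,0,0,0],[0.05,-0.055,-0.129,-0.117,0,0,0],[0.05,-0.055,-0.129,-0.119,0,0,0]]])

```text
time: 7.0
tool_pos: [0.4964, -0.3868, 0.0342]
tcp_rot: [-2.312, -2.126, 0.002]
wrist_force: [0.8, -1.0, -2.5]
width: 0.694
```

```bash
python3 -c "
from h import *
st()"
```

```text
t 7.0 tcp [ 0.4964 -0.3868  0.0342] jaw 175.21 zax [-0.002 -0.    -1.   ] F [ 0.8 -1.  -2.5] w 59.3 q [-0.7   0.39  1.88 -0.    0.87 -0.62]
```

Emit:
step_arm(motion=[[[0.05,0,0,-0.001,0,0,0],[0.085,0,0,-0.001,0,0,0],[0.085,0,0,-0.001,0,0,0],[0.085,0,0,-0.001,0,0,0],[0.085,0,0,0.03,0,0,0],[0.085,0,0,0.07,0,0,0],[0.085,0,0,0.11,0,0,0],[0.06,0,0,0.15,0,0,0]]])

```text
time: 8.0
tool_pos: [0.4964, -0.3867, 0.1857]
tcp_rot: [-2.312, -2.126, 0.002]
wrist_force: [0.5, -0.1, -0.8]
width: 0.812
```

```bash
python3 -c "
from h import *
st()
measure(('side','top'),('brown_roll_c','clear_roll_c','label_roll_c','carton_c'),tag='1')
a=cv2.imread('pics/side1.png')[180:384,100:340];b=cv2.imread('pics/top1.png')[110:240,230:430]
a=cv2.resize(a,None,fx=1.6,fy=1.6);b=cv2.resize(b,(400,a.shape[0]))
cv2.imwrite('pics/crop2.png',np.hstack([a,b]))"
```

```text
t 8.0 tcp [ 0.4964 -0.3867  0.1857] jaw 175.21 zax [-0.001 -0.    -1.   ] F [ 0.5 -0.1 -0.8] w 69.4 q [-0.7   0.23  1.78 -0.    1.14 -0.62]
side brown_roll_c 0.76 n 532 z [0.013 0.054 0.055] mean [0.6718 0.0185] rect [672.4  22.4] [112.5 111.4] 82.0
side brown_roll_c 0.23 n 242 z [0.042 0.056 0.058] mean [0.5757 0.0204] rect [575.4  21.2] [59.6 77.4] 8.1
side clear_roll_c 0.56 n 347 z [0.011 0.054 0.055] mean [0.4834 0.0218] rect [482.2  25.4] [ 99.1 102.9] 15.4
side label_roll_c 0.51 n 205 z [0.042 0.056 0.058] mean [0.5776 0.0198] rect [577.   21.9] [56.  57.5] 70.5
side carton_c 0.75 n 1176 z [0.012 0.049 0.051] mean [ 0.4999 -0.3891] rect [ 498.9 -385.6] [91.3 61.1] 84.9
top brown_roll_c 0.68 n 343 z [0.003 0.054 0.059] mean [0.6682 0.0224] rect [670.1  23.2] [113.8 114.5] 42.3
top clear_roll_c 0.81 n 213 z [0.007 0.055 0.059] mean [0.4815 0.0237] rect [481.4  24.8] [100.4  98.7] 89.5
top label_roll_c 0.52 n 141 z [0.011 0.056 0.06 ] mean [0.5745 0.0227] rect [574.   22.2] [60.4 57.9] 0.7
top carton_c 0.59 n 90 z [0.014 0.052 0.057] mean [ 0.5013 -0.3507] rect [ 454.1 -305.3] [ 41.2 210.1] 48.1
```

View pics/crop2.png

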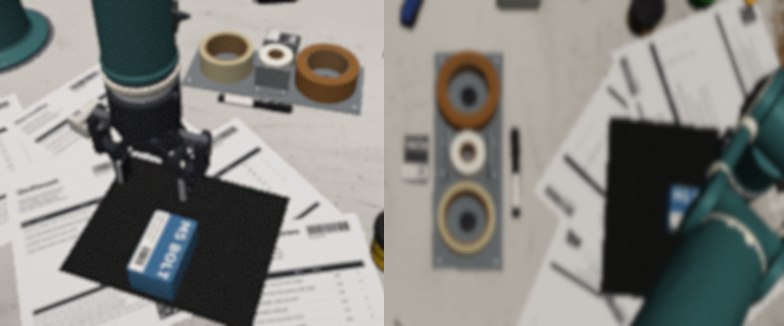

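Emit:
step_arm(motion=[[[0.05,0.03,0.055,0,0,0,0],[0.05,0.058,0.106,0,0,0,0],[0.05,0.086,0.158,0,0,0,0],[0.05,0.114,0.21,0,0,0,0],[0.05,0.142,0.262,0,0,0,0],[0.05,0.17,0.314,-0.02,0,0,0],[0.05,0.198,0.366,-0.04,0,0,0],[0.05,0.22,0.406,-0.06,0,0,0]]])

```text
time: 9.5
tool_pos: [0.7161, 0.0223, 0.1207]
tcp_rot: [-2.308, -2.125, 0.004]
wrist_force: [0.0, 0.2, -1.0]
width: 0.584
```

```bash
python3 -c "
from h import *
st()"
```

```text
t 9.5 tcp [0.7161 0.0223 0.1207] jaw 175.28 zax [-0.005  0.002 -1.   ] F [ 0.   0.2 -1. ] w 49.9 q [-0.    0.44  1.62  0.    1.08  0.08]
```

Aligned. Descend to z=0.040 and close on the wall.

Emit:
step_arm(motion=[[[0.05,0.0005,-0.003,-0.03,0,0,0],[0.05,0.0005,-0.003,-0.06,0,0,0],[0.05,0.0005,-0.003,-0.08,0,0,0],[0.05,0.0005,-0.003,-0.08,0,0,0],[0.015,0.0005,-0.003,-0.08,0,0,0],[0.015,0.0005,-0.003,-0.08,0,0,0],[0.015,0.0005,-0.003,-0.08,0,0,0],[0.015,0.0005,-0.003,-0.08,0,0,0]]])

```text
time: 10.5
tool_pos: [0.7181, 0.0191, 0.0428]
tcp_rot: [-2.309, -2.126, -0.0]
wrist_force: [0.6, 0.6, 6.2]
width: 0.229
```

```bash
python3 -c "
from h import *
st()"
```

```text
t 10.5 tcp [0.7181 0.0191 0.0428] jaw 175.28 zax [-0.001  0.002 -1.   ] F [0.6 0.6 6.2] w 19.5 q [-0.01  0.52  1.66  0.    0.96  0.07]
```

Emit:
step_arm(motion=[[[0.015,0,0,0.025,0,0,0],[0.015,0,0,0.055,0,0,0],[0.015,0,0,0.085,0,0,0],[0.015,-0.01,-0.035,0.09,0,0,0],[0.015,-0.022,-0.08,0.09,0,0,0],[0.015,-0.036,-0.13,0.09,0,0,0],[0.015,-0.05,-0.18,0.09,0,0,0],[0.015,-0.064,-0.23,0.09,0,0,0]]])

```text
time: 11.5
tool_pos: [0.6528, -0.212, 0.132]
tcp_rot: [-2.308, -2.126, 0.001]
wrist_force: [1.1, 0.3, -1.6]
width: 0.229
```

```bash
python3 -c "
from h import *
st()"
```

```text
t 11.5 tcp [ 0.6528 -0.212   0.132 ] jaw 175.29 zax [-0.003  0.002 -1.   ] F [ 1.1  0.3 -1.6] w 19.6 q [-0.35  0.38  1.69  0.    1.08 -0.27]
```

Emit:
step_arm(motion=[[[0.015,-0.014,-0.045,0,0,0,0],[0.015,-0.027,-0.089,0,0,0,0],[0.015,-0.027,-0.089,-0.03,0,0,0],[0.015,-0.027,-0.089,-0.06,0,0,0],[0.015,-0.027,-0.089,-0.08,0,0,0],[0.015,-0.027,-0.089,-0.088,0,0,0],[0.015,-0.027,-0.089,-0.091,0,0,0],[0.015,-0.027,-0.089,-0.091,0,0,0]]])

```text
time: 12.5
tool_pos: [0.6267, -0.3011, 0.042]
tcp_rot: [-2.309, -2.127, -0.0]
wrist_force: [-0.2, -0.2, -1.7]
width: 0.23
```

```bash
python3 -c "
from h import *
st()"
```

```text
t 12.5 tcp [ 0.6267 -0.3011  0.042 ] jaw 175.31 zax [-0.001  0.002 -1.   ] F [-0.2 -0.2 -1.7] w 19.6 q [-0.48  0.49  1.72  0.    0.94 -0.4 ]
```

Emit:
step_arm(motion=[[[0.015,0,0,-0.0012,0,0,0],[0.05,0,0,-0.0012,0,0,0],[0.05,0,0,-0.0012,0,0,0],[0.05,0,0,-0.0012,0,0,0],[0.05,0,0,-0.0012,0,0,0],[0.05,0,0,0.03,0,0,0],[0.05,0,0,0.07,0,0,0],[0.05,0,0,0.11,0,0,0]]])

```text
time: 13.5
tool_pos: [0.6264, -0.301, 0.1527]
tcp_rot: [-2.308, -2.127, 0.0]
wrist_force: [-0.1, -0.3, 0.5]
width: 0.585
```

```bash
python3 -c "
from h import *
st()"
```

```text
t 13.5 tcp [ 0.6264 -0.301   0.1527] jaw 175.31 zax [-0.002  0.002 -1.   ] F [-0.1 -0.3  0.5] w 49.9 q [-0.48  0.37  1.65  0.    1.12 -0.4 ]
```

Emit:
step_arm(motion=[[[0.045,-0.026,0.047,0,0,0,0],[0.045,-0.053,0.094,0,0,0,0],[0.045,-0.08,0.141,0,0,0,0],[0.045,-0.107,0.188,0,0,0,0],[0.045,-0.134,0.235,0,0,0,0],[0.045,-0.161,0.282,0,0,0,0],[0.045,-0.187,0.329,-0.02,0,0,0],[0.045,-0.187,0.329,-0.04,0,0,0]]])

```text
time: 14.5
tool_pos: [0.4374, 0.0305, 0.1124]
tcp_rot: [-2.304, -2.131, -0.001]
wrist_force: [-0.1, -1.0, 0.7]
width: 0.528
```

```bash
python3 -c "
from h import *
st()"
```

```text
t 14.5 tcp [0.4374 0.0305 0.1124] jaw 175.54 zax [-0.002  0.003 -1.   ] F [-0.1 -1.   0.7] w 45.1 q [ 0.01 -0.05  2.23  0.    0.96  0.09]
```

Emit:
step_arm(motion=[[[0.045,0.002,-0.002,-0.02,0,0,0],[0.045,0.002,-0.002,-0.05,0,0,0],[0.045,0.002,-0.002,-0.072,0,0,0],[0.045,0.002,-0.002,-0.072,0,0,0],[0.01,0.002,-0.002,-0.072,0,0,0],[0.01,0.002,-0.002,-0.072,0,0,0],[0.01,0.002,-0.002,-0.072,0,0,0],[0.01,0.002,-0.002,-0.072,0,0,0]]])

```text
time: 15.5
tool_pos: [0.4405, 0.0285, 0.0416]
tcp_rot: [-2.305, -2.132, -0.003]
wrist_force: [-1.2, 0.2, 7.5]
width: 0.169
```

```bash
python3 -c "
from h import *
st()"
```

```text
t 15.5 tcp [0.4405 0.0285 0.0416] jaw 175.54 zax [ 0.     0.003 -1.   ] F [-1.2  0.2  7.5] w 14.5 q [0.01 0.07 2.27 0.   0.8  0.08]
```

Emit:
step_arm(motion=[[[0.01,0,0,0.025,0,0,0],[0.01,0,0,0.055,0,0,0],[0.01,0,0,0.085,0,0,0],[0.01,-0.004,-0.03,0.09,0,0,0],[0.01,-0.011,-0.075,0.09,0,0,0],[0.01,-0.018,-0.12,0.09,0,0,0],[0.01,-0.025,-0.17,0.09,0,0,0],[0.01,-0.033,-0.22,0.09,0,0,0]]])

```text
time: 16.5
tool_pos: [0.407, -0.1929, 0.1317]
tcp_rot: [-2.305, -2.133, -0.003]
wrist_force: [0.4, -0.2, -1.1]
width: 0.167
```

```bash
python3 -c "
from h import *
st()"
```

```text
t 16.5 tcp [ 0.407  -0.1929  0.1317] jaw 175.56 zax [ 0.001  0.002 -1.   ] F [ 0.4 -0.2 -1.1] w 14.2 q [-0.5  -0.05  2.19  0.    1.   -0.42]
```

Emit:
step_arm(motion=[[[0.01,-0.006,-0.045,0,0,0,0],[0.01,-0.012,-0.0855,0,0,0,0],[0.01,-0.012,-0.0855,-0.03,0,0,0],[0.01,-0.012,-0.0855,-0.06,0,0,0],[0.01,-0.012,-0.0855,-0.08,0,0,0],[0.01,-0.012,-0.0855,-0.089,0,0,0],[0.01,-0.012,-0.0855,-0.092,0,0,0],[0.01,-0.012,-0.0855,-0.092,0,0,0]]])

```text
time: 17.5
tool_pos: [0.3955, -0.2788, 0.0404]
tcp_rot: [2.306, 2.134, 0.004]
wrist_force: [-0.3, 1.1, -1.4]
width: 0.17
```

```bash
python3 -c "
from h import *
st()"
```

```text
t 17.5 tcp [ 0.3955 -0.2788  0.0404] jaw 175.56 zax [ 0.002  0.001 -1.   ] F [-0.3  1.1 -1.4] w 14.5 q [-0.67  0.15  2.19  0.    0.81 -0.59]
```

Emit:
step_arm(motion=[[[0.01,0,0,-0.0005,0,0,0],[0.045,0,0,-0.0005,0,0,0],[0.045,0,0,-0.0005,0,0,0],[0.045,0,0,-0.0005,0,0,0],[0.045,0,0,-0.0005,0,0,0],[0.045,0,0,0.03,0,0,0],[0.045,0,0,0.07,0,0,0],[0.07,0,0,0.11,0,0,0]]])

```text
time: 18.5
tool_pos: [0.3952, -0.2786, 0.1512]
tcp_rot: [-2.305, -2.133, -0.004]
wrist_force: [0.8, -0.9, -0.1]
width: 0.723
```

```bash
python3 -c "
from h import *
st()
measure(('side','top'),('brown_roll_c','clear_roll_c','label_roll_c','carton_c'),tag='2')
a=cv2.imread('pics/side2.png')[180:384,100:340];b=cv2.imread('pics/top2.png')[110:240,230:430]
a=cv2.resize(a,None,fx=1.6,fy=1.6);b=cv2.resize(b,(400,a.shape[0]))
cv2.imwrite('pics/crop3.png',np.hstack([a,b]))"
```

```text
t 18.5 tcp [ 0.3952 -0.2786  0.1512] jaw 175.56 zax [ 0.001  0.002 -1.   ] F [ 0.8 -0.9 -0.1] w 61.8 q [-0.67 -0.01  2.11  0.    1.04 -0.59]
side brown_roll_c 0.76 n 1159 z [0.009 0.052 0.053] mean [ 0.5833 -0.3019] rect [ 582.1 -297.6] [113.6 116.2] 11.6
side clear_roll_c 0.67 n 655 z [0.009 0.051 0.053] mean [ 0.4456 -0.2868] rect [ 443.8 -283.4] [101.   99.6] 72.3
side label_roll_c 0.54 n 234 z [0.042 0.056 0.057] mean [0.5758 0.0218] rect [576.7  19.8] [60.4 70.7] 22.4
side carton_c 0.59 n 1183 z [0.012 0.049 0.051] mean [ 0.5001 -0.3892] rect [ 499.6 -385.3] [91.5 60.4] 84.6
top brown_roll_c 0.58 n 324 z [0.011 0.053 0.057] mean [ 0.5796 -0.2969] rect [ 580.6 -297.4] [110.8 114.3] 27.8
top clear_roll_c 0.5 n 85 z [0.014 0.053 0.057] mean [ 0.4524 -0.2533] rect [ 454.2 -259.3] [47.  94.6] 58.5
top clear_roll_c 0.29 n 906 z [-0.003  0.006  0.011] mean [ 0.5192 -0.3234] rect [ 478.3 -312.9] [240.7 336.5] 82.2
top label_roll_c 0.52 n 134 z [0.01  0.057 0.06 ] mean [0.5743 0.0258] rect [574.  24.] [60.9 54.3] 0.7
```

View pics/crop3.png

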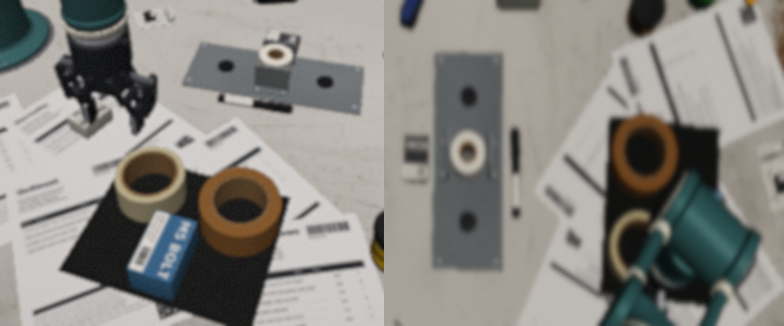

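Both rolls and the carton stand on the mat with nothing overhanging, and the label roll is untouched at (468,152) of the crop. I go over the label roll.

Emit:
step_arm(motion=[[[0.085,0.028,0.047,0,0,0,0],[0.085,0.056,0.094,0,0,0,4.5],[0.085,0.084,0.141,0,0,0,4.5],[0.085,0.112,0.188,0,0,0,4.5],[0.085,0.14,0.235,0,0,0,4.5],[0.085,0.168,0.282,0,0,0,4.5],[0.085,0.18,0.301,-0.02,0,0,4.5],[0.085,0.18,0.301,-0.04,0,0,4.5]]])

```text
time: 20.0
tool_pos: [0.5753, 0.0244, 0.1077]
tcp_rot: [-2.215, -2.224, -0.003]
wrist_force: [-0.2, 0.2, 0.3]
width: 0.996
```

```bash
python3 -c "
from h import *
st()"
```

```text
t 20.0 tcp [0.5753 0.0244 0.1077] jaw 0.22 zax [-0.001  0.003 -1.   ] F [-0.2  0.2  0.3] w 85.1 q [-0.    0.21  1.95  0.    0.98 -0.01]
```

Emit:
step_arm(motion=[[[0.085,0,-0.002,-0.02,0,0,0],[0.085,0,-0.002,-0.05,0,0,0],[0.085,0,-0.002,-0.07,0,0,0],[0.085,0,-0.002,-0.07,0,0,0],[0.05,0,-0.002,-0.07,0,0,0],[0.05,0,-0.002,-0.07,0,0,0],[0.05,0,-0.002,-0.07,0,0,0],[0.05,0,-0.002,-0.07,0,0,0]]])

```text
time: 21.0
tool_pos: [0.5766, 0.0223, 0.0391]
tcp_rot: [-2.216, -2.225, -0.005]
wrist_force: [0.3, -0.5, 6.0]
width: 0.717
```

```bash
python3 -c "
from h import *
st()"
```

```text
t 21.0 tcp [0.5766 0.0223 0.0391] jaw 0.23 zax [ 0.002  0.003 -1.   ] F [ 0.3 -0.5  6. ] w 61.3 q [-0.01  0.3   1.99  0.    0.85 -0.01]
```

Emit:
step_arm(motion=[[[0.05,0,0,0.03,0,0,0],[0.05,0,0,0.07,0,0,0],[0.05,0,0,0.1,0,0,0],[0.05,-0.005,0.03,0.11,0,0,-8],[0.05,-0.012,0.07,0.11,0,0,-18],[0.05,-0.021,0.115,0.11,0,0,-28],[0.05,-0.03,0.16,0.11,0,0,-38],[0.05,-0.04,0.205,0.11,0,0,-48]]])

```text
time: 22.0
tool_pos: [0.5356, 0.2286, 0.1486]
tcp_rot: [2.933, 1.123, 0.004]
wrist_force: [-0.2, 0.5, -0.8]
width: 0.721
```

```bash
python3 -c "
from h import *
st()"
```

```text
t 22.0 tcp [0.5356 0.2286 0.1486] jaw 131.9 zax [ 0.003  0.    -1.   ] F [-0.2  0.5 -0.8] w 61.6 q [ 0.36  0.18  1.91 -0.    1.05  1.2 ]
```

Emit:
step_arm(motion=[[[0.05,-0.008,0.043,0,0,0,-10],[0.05,-0.016,0.086,0,0,0,-20],[0.05,-0.016,0.086,0,0,0,-22],[0.05,-0.016,0.086,0,0,0,-22],[0.05,-0.016,0.086,-0.03,0,0,-22],[0.05,-0.016,0.086,-0.06,0,0,-22],[0.05,-0.016,0.086,-0.09,0,0,-22],[0.05,-0.016,0.086,-0.11,0,0,-22]]])

```text
time: 23.0
tool_pos: [0.5191, 0.3126, 0.0368]
tcp_rot: [3.092, 0.541, 0.0]
wrist_force: [0.1, -0.1, -0.0]
width: 0.722
```

```bash
python3 -c "
from h import *
st()"
```

```text
t 23.0 tcp [0.5191 0.3126 0.0368] jaw 109.85 zax [ 0.001 -0.002 -1.   ] F [ 0.1 -0.1 -0. ] w 61.7 q [ 0.5   0.35  1.93 -0.    0.86  1.73]
```

Emit:
step_arm(motion=[[[0.05,0,0,-0.0005,0,0,0],[0.074,0,0,-0.0005,0,0,0],[0.074,0,0,-0.0005,0,0,0],[0.074,0,0,-0.0005,0,0,0],[0.074,0,0,0.03,0,0,0],[0.074,0,0,0.07,0,0,0],[0.074,0,0,0.11,0,0,0],[0.06,-0.02,-0.05,0.12,0,0,0]]])

```text
time: 24.0
tool_pos: [0.5028, 0.2656, 0.1619]
tcp_rot: [-3.093, -0.546, -0.016]
wrist_force: [0.3, -1.7, 0.0]
width: 0.704
```

```bash
python3 -c "
from h import *
st()
measure(('side',),('brown_roll_c','clear_roll_c','label_roll_c','carton_c'),tag='3')
a=cv2.imread('pics/side3.png')[100:300,180:400]
cv2.imwrite('pics/crop4.png',cv2.resize(a,None,fx=2.5,fy=2.5))"
```

```text
t 24.0 tcp [0.5028 0.2656 0.1619] jaw 110.03 zax [ 0.01   0.003 -1.   ] F [ 0.3 -1.7  0. ] w 60.1 q [ 0.44  0.13  1.94 -0.    1.06  1.67]
side brown_roll_c 0.17 n 259 z [0.003 0.049 0.045] mean [0.5764 0.0195] rect [575.4  21.9] [64.2 84.3] 1.2
side clear_roll_c 0.88 n 676 z [0.008 0.051 0.053] mean [ 0.4448 -0.2873] rect [ 442.5 -286.3] [107.8 101.5] 88.1
side label_roll_c 0.69 n 132 z [0.037 0.053 0.055] mean [0.5242 0.309 ] rect [524.5 310.5] [61.5 61. ] 74.1
side carton_c 0.84 n 1164 z [0.014 0.049 0.051] mean [ 0.5    -0.3901] rect [ 499.1 -386.2] [90. 60.] 85.6
```

View pics/crop4.png

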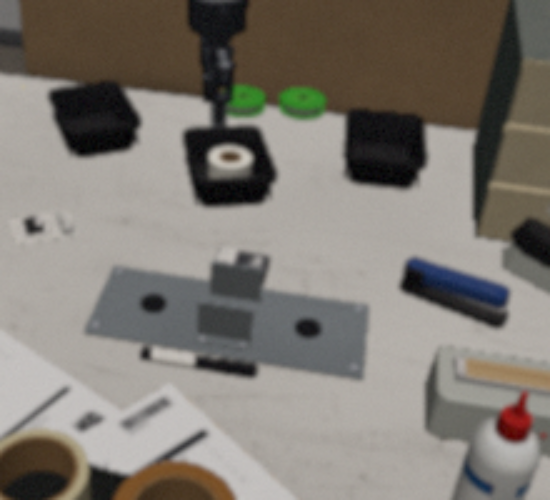

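The label roll stands upright in the middle basket at crop (230,160), top at z≈0.054, and the bystanders are unmoved. Now I bring back the brown roll.

Emit:
step_arm(motion=[[[0.05,0.01,-0.045,0,0,0,8],[0.05,0.022,-0.1,0,0,0,17],[0.05,0.034,-0.155,0,0,0,26],[0.05,0.046,-0.21,0,0,0,35],[0.05,0.058,-0.265,0,0,0,44],[0.05,0.07,-0.32,0,0,0,53],[0.05,0.082,-0.375,0,0,0,62],[0.05,0.094,-0.43,0,0,0,65.3]]])

```text
time: 25.25
tool_pos: [0.5943, -0.1685, 0.1565]
tcp_rot: [2.31, 2.129, 0.003]
wrist_force: [-0.2, 0.7, 0.5]
width: 0.585
```

```bash
python3 -c "
from h import *
st()"
```

```text
t 25.25 tcp [ 0.5943 -0.1685  0.1565] jaw 175.31 zax [ 0.002  0.001 -1.   ] F [-0.2  0.7  0.5] w 50.0 q [-0.32  0.23  1.83  0.    1.08 -0.24]
```

Emit:
step_arm(motion=[[[0.05,0.012,-0.05,0,0,0,0],[0.05,0.024,-0.1,0,0,0,0],[0.05,0.032,-0.1326,0,0,0,0],[0.05,0.032,-0.1326,0,0,0,0],[0.05,0.032,-0.1326,-0.04,0,0,0],[0.05,0.032,-0.1326,-0.08,0,0,0],[0.05,0.032,-0.1326,-0.11,0,0,0],[0.05,0.032,-0.1326,-0.1155,0,0,0]]])

```text
time: 26.25
tool_pos: [0.6243, -0.2983, 0.0371]
tcp_rot: [-2.304, -2.126, -0.0]
wrist_force: [0.7, 0.4, 1.0]
width: 0.585
```

Emit:
step_arm(motion=[[[0.05,0,0,0,0,0,0],[0.015,0,0,0,0,0,0],[0.015,0,0,0,0,0,0],[0.015,0,0,0,0,0,0],[0.015,0,0,0,0,0,0],[0.015,0,0,0,0,0,0],[0.015,0,0,0,0,0,0],[0.015,0,0,0,0,0,0]]])

```text
time: 27.25
tool_pos: [0.6258, -0.299, 0.0391]
tcp_rot: [-2.307, -2.128, -0.003]
wrist_force: [2.0, 0.8, 6.2]
width: 0.24
```

```bash
python3 -c "
from h import *
st()"
```

```text
t 27.25 tcp [ 0.6258 -0.299   0.0391] jaw 175.37 zax [-0.001  0.003 -1.   ] F [2.  0.8 6.2] w 20.5 q [-0.48  0.49  1.72  0.    0.93 -0.4 ]
```

Emit:
step_arm(motion=[[[0.015,0,0,0.025,0,0,0],[0.015,0,0,0.055,0,0,0],[0.015,0,0,0.085,0,0,0],[0.015,0.01,0.035,0.09,0,0,0],[0.015,0.022,0.08,0.09,0,0,0],[0.015,0.036,0.13,0.09,0,0,0],[0.015,0.05,0.18,0.09,0,0,0],[0.015,0.064,0.23,0.09,0,0,0]]])

```text
time: 28.25
tool_pos: [0.6891, -0.0676, 0.1282]
tcp_rot: [-2.306, -2.127, -0.0]
wrist_force: [0.9, -0.5, -2.2]
width: 0.24
```

```bash
python3 -c "
from h import *
st()"
```

```text
t 28.25 tcp [ 0.6891 -0.0676  0.1282] jaw 175.35 zax [-0.003  0.003 -1.   ] F [ 0.9 -0.5 -2.2] w 20.5 q [-0.14  0.39  1.67  0.    1.08 -0.06]
```

Emit:
step_arm(motion=[[[0.015,0.014,0.045,0,0,0,0],[0.015,0.029,0.0888,0,0,0,0],[0.015,0.029,0.0888,0,0,0,0],[0.015,0.029,0.0888,-0.03,0,0,0],[0.015,0.029,0.0888,-0.06,0,0,0],[0.015,0.029,0.0888,-0.078,0,0,0],[0.015,0.029,0.0888,-0.084,0,0,0],[0.015,0.029,0.0888,-0.085,0,0,0]]])

```text
time: 29.25
tool_pos: [0.7182, 0.0207, 0.0433]
tcp_rot: [-2.307, -2.126, -0.0]
wrist_force: [-0.4, -0.9, -2.1]
width: 0.237
```

```bash
python3 -c "
from h import *
st()"
```

```text
t 29.25 tcp [0.7182 0.0207 0.0433] jaw 175.33 zax [-0.003  0.003 -1.   ] F [-0.4 -0.9 -2.1] w 20.2 q [-0.01  0.52  1.66  0.    0.96  0.07]
```

Emit:
step_arm(motion=[[[0.015,0,0.0005,-0.001,0,0,0],[0.015,0,0.0005,-0.002,0,0,0],[0.05,0,0.0005,-0.002,0,0,0],[0.05,0,0.0005,-0.002,0,0,0],[0.05,0,0.0005,-0.002,0,0,0],[0.05,0,0.0005,0.03,0,0,0],[0.05,0,0.0005,0.07,0,0,0],[0.045,0,0.0005,0.11,0,0,0]]])

```text
time: 30.25
tool_pos: [0.718, 0.0212, 0.1542]
tcp_rot: [-2.307, -2.126, 0.0]
wrist_force: [0.9, 0.2, -0.0]
width: 0.528
```

Emit:
step_arm(motion=[[[0.045,-0.045,-0.04,0,0,0,0],[0.045,-0.09,-0.08,0,0,0,0],[0.045,-0.135,-0.12,0,0,0,0],[0.045,-0.18,-0.16,0,0,0,0],[0.045,-0.225,-0.2,0,0,0,0],[0.045,-0.27,-0.24,0,0,0,0],[0.045,-0.315,-0.28,0,0,0,0],[0.045,-0.323,-0.299,0,0,0,0]]])

```text
time: 31.25
tool_pos: [0.3923, -0.2791, 0.1543]
tcp_rot: [-2.31, -2.122, 0.001]
wrist_force: [0.8, 1.1, -0.7]
width: 0.529
```

```bash
python3 -c "
from h import *
st()
measure(('side','top'),('brown_roll_c','clear_roll_c'))"
```

```text
t 31.25 tcp [ 0.3923 -0.2791  0.1543] jaw 175.16 zax [-0.004  0.003 -1.   ] F [ 0.8  1.1 -0.7] w 45.2 q [-0.67 -0.01  2.11  0.    1.05 -0.59]
side brown_roll_c 0.58 n 555 z [0.01  0.054 0.055] mean [0.6746 0.0193] rect [675.   23.4] [116.9 113.4] 48.4
side clear_roll_c 0.55 n 664 z [0.007 0.051 0.053] mean [ 0.444  -0.2867] rect [ 443.2 -282.6] [103.2 101.6] 69.0
top brown_roll_c 0.65 n 328 z [0.011 0.054 0.058] mean [0.6728 0.023 ] rect [672.7  24.9] [115.1 113.5] 0.3
```

Emit:
step_arm(motion=[[[0.045,0.003,0,0,0,0,0.3],[0.045,0.003,0,-0.04,0,0,0.3],[0.045,0.003,0,-0.08,0,0,0.3],[0.045,0.003,0,-0.11,0,0,0.3],[0.045,0.003,0,-0.114,0,0,0.3],[0.045,0.003,0,-0.114,0,0,0.3],[0.01,0.003,0,-0.114,0,0,0.3],[0.01,0.003,0,-0.114,0,0,0.3]]])

```text
time: 32.55
tool_pos: [0.3996, -0.278, 0.0419]
tcp_rot: [-2.302, -2.135, -0.001]
wrist_force: [0.0, -0.2, 2.0]
width: 0.17
```

Emit:
step_arm(motion=[[[0.01,0,0,0,0,0,0],[0.01,0,0,0,0,0,0],[0.01,0,0,0,0,0,0],[0.01,0,0,0,0,0,0],[0.01,0,0,0,0,0,0],[0.01,0,0,0,0,0,0],[0.01,0,0,0,0,0,0],[0.01,0,0,0,0,0,0]]])

```text
time: 33.55
tool_pos: [0.3995, -0.278, 0.0419]
tcp_rot: [-2.302, -2.135, -0.001]
wrist_force: [-1.1, 0.3, 2.7]
width: 0.169
```

```bash
python3 -c "
from h import *
st()"
```

```text
t 33.55 tcp [ 0.3995 -0.278   0.0419] jaw 175.68 zax [-0.001  0.002 -1.   ] F [-1.1  0.3  2.7] w 14.4 q [-0.66  0.15  2.18  0.    0.81 -0.58]
```

Emit:
step_arm(motion=[[[0.01,0,0,0.025,0,0,0],[0.01,0,0,0.055,0,0,0],[0.01,0,0,0.085,0,0,0],[0.01,0.004,0.03,0.09,0,0,0],[0.01,0.011,0.075,0.09,0,0,0],[0.01,0.018,0.12,0.09,0,0,0],[0.01,0.025,0.17,0.09,0,0,0],[0.01,0.032,0.22,0.09,0,0,0]]])

```text
time: 34.55
tool_pos: [0.4316, -0.0565, 0.1318]
tcp_rot: [-2.303, -2.134, -0.002]
wrist_force: [0.7, -0.6, -1.0]
width: 0.168
```

```bash
python3 -c "
from h import *
st()"
```

```text
t 34.55 tcp [ 0.4316 -0.0565  0.1318] jaw 175.65 zax [-0.     0.002 -1.   ] F [ 0.7 -0.6 -1. ] w 14.4 q [-0.19 -0.08  2.22  0.    1.01 -0.11]
```

Emit:
step_arm(motion=[[[0.01,0.0035,0.045,0,0,0,0],[0.01,0.007,0.0855,0,0,0,0],[0.01,0.007,0.0855,0,0,0,0],[0.01,0.007,0.0855,-0.03,0,0,0],[0.01,0.007,0.0855,-0.06,0,0,0],[0.01,0.007,0.0855,-0.08,0,0,0],[0.01,0.007,0.0855,-0.087,0,0,0],[0.01,0.007,0.0855,-0.088,0,0,0]]])

```text
time: 35.55
tool_pos: [0.4388, 0.0283, 0.044]
tcp_rot: [-2.304, -2.134, -0.002]
wrist_force: [1.0, -0.2, -1.0]
width: 0.17
```

```bash
python3 -c "
from h import *
st()"
```

```text
t 35.55 tcp [0.4388 0.0283 0.044 ] jaw 175.6 zax [-0.     0.002 -1.   ] F [ 1.  -0.2 -1. ] w 14.5 q [0.01 0.06 2.27 0.   0.81 0.08]
```

Emit:
step_arm(motion=[[[0.01,0,0,-0.001,0,0,0],[0.045,0,0,-0.001,0,0,0],[0.045,0,0,-0.001,0,0,0],[0.045,0,0,-0.001,0,0,0],[0.045,0,0,-0.001,0,0,0],[0.045,0,0,0.03,0,0,0],[0.045,0,0,0.07,0,0,0],[0.045,0,0,0.11,0,0,0]]])

```text
time: 36.55
tool_pos: [0.4385, 0.0283, 0.1549]
tcp_rot: [-2.304, -2.134, -0.001]
wrist_force: [0.4, 0.4, 0.8]
width: 0.529
```

```bash
python3 -c "
from h import *
st()
measure(('side','top'),('brown_roll_c','clear_roll_c'))"
```

```text
t 36.55 tcp [0.4385 0.0283 0.1549] jaw 175.61 zax [-0.001  0.002 -1.   ] F [0.4 0.4 0.8] w 45.1 q [ 0.01 -0.1   2.19  0.    1.06  0.08]
side brown_roll_c 0.89 n 539 z [0.012 0.054 0.055] mean [0.6731 0.02  ] rect [672.9  23.7] [113.  114.4] 66.0
side brown_roll_c 0.37 n 116 z [0.015 0.018 0.019] mean [0.5756 0.1261] rect [588.2 114.2] [53.8 99.5] 48.9
side clear_roll_c 0.66 n 327 z [0.009 0.053 0.055] mean [0.4873 0.017 ] rect [487.2  21.6] [99.9 96.9] 71.9
top brown_roll_c 0.92 n 333 z [0.007 0.055 0.059] mean [0.6712 0.0251] rect [671.3  24.8] [114.1 111.8] 55.4
```

Emit:
step_arm(motion=[[[0.085,0.008,-0.055,0.005,0,0,0],[0.085,0.015,-0.11,0.005,0,0,0],[0.085,0.022,-0.165,0.005,0,0,0],[0.085,0.03,-0.22,0.005,0,0,0],[0.085,0.037,-0.275,0.005,0,0,0],[0.085,0.045,-0.33,0.005,0,0,0],[0.085,0.053,-0.385,0.005,0,0,-0.4],[0.085,0.059,-0.415,0.005,0,0,-0.4]]])

```text
time: 37.85
tool_pos: [0.4958, -0.3888, 0.1552]
tcp_rot: [-2.31, -2.12, 0.002]
wrist_force: [0.1, 0.5, 0.2]
width: 0.994
```

```bash
python3 -c "
from h import *
st()
measure(('side','top'),('brown_roll_c','clear_roll_c','carton_c'),tag='5')
a=cv2.imread('pics/side5.png')[180:270,200:340];b=cv2.imread('pics/top5.png')[120:225,240:310]
a=cv2.resize(a,None,fx=3,fy=3);b=cv2.resize(b,None,fx=4.8,fy=4.8);c=np.zeros((504,760,3),np.uint8);c[:270,:420]=a;c[:,424:760]=b[:504]
cv2.imwrite('pics/crop5.png',c)"
```

```text
t 37.85 tcp [ 0.4958 -0.3888  0.1552] jaw 175.09 zax [-0.005  0.004 -1.   ] F [0.1 0.5 0.2] w 84.9 q [-0.7   0.26  1.8  -0.    1.09 -0.62]
side brown_roll_c 0.79 n 561 z [0.009 0.054 0.055] mean [0.6737 0.0205] rect [673.3  24.5] [112.9 113.3] 10.9
side clear_roll_c 0.96 n 331 z [0.008 0.053 0.055] mean [0.486  0.0177] rect [485.6  22.1] [97.9 98.2] 15.7
side carton_c 0.55 n 1190 z [0.007 0.049 0.051] mean [ 0.4998 -0.3893] rect [ 498.9 -385.6] [92.1 61.1] 85.0
top brown_roll_c 0.87 n 339 z [0.006 0.055 0.059] mean [0.6713 0.0232] rect [672.  24.] [111.7 113.6] 76.2
top brown_roll_c 0.21 n 287 z [-0.001  0.015  0.019] mean [0.562  0.0195] rect [574.1  21.1] [308.  125.6] 0.2
top carton_c 0.76 n 104 z [0.009 0.05  0.055] mean [ 0.5062 -0.3553] rect [ 473.4 -320.4] [ 40.5 164. ] 48.6
```

View pics/crop5.png

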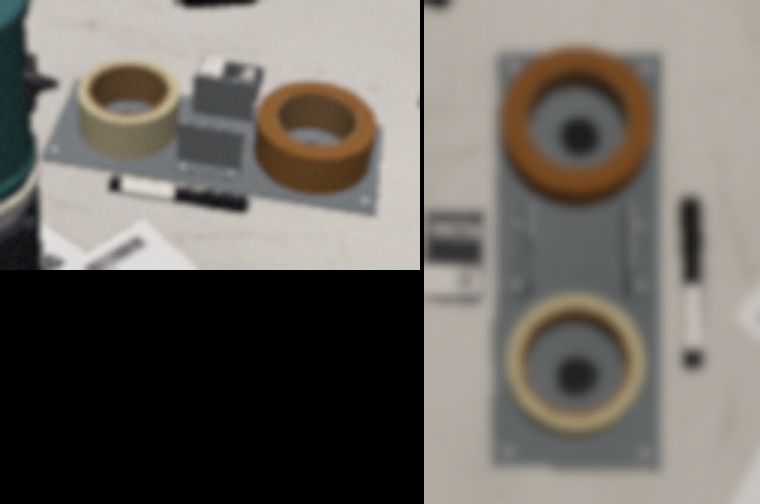

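The brown roll is within about 1.5 mm of its old place. The clear roll is about 4 mm +x and 3 mm −y off, and I'll correct it after the carton. Now I grip the carton.

Emit:
step_arm(motion=[[[0.085,0.001,0.002,0,0,0,0.1],[0.085,0.001,0.002,-0.04,0,0,0.1],[0.085,0.001,0.002,-0.08,0,0,0.1],[0.085,0.001,0.002,-0.11,0,0,0.1],[0.085,0.001,0.002,-0.12,0,0,0.1],[0.085,0.001,0.002,-0.12,0,0,0.1],[0.05,0.001,0.002,-0.12,0,0,0.1],[0.05,0.001,0.002,-0.12,0,0,0.1]]])

```text
time: 39.25
tool_pos: [0.4986, -0.3842, 0.0393]
tcp_rot: [-2.308, -2.129, 0.001]
wrist_force: [-1.2, -0.6, 6.3]
width: 0.697
```

Emit:
step_arm(motion=[[[0.05,0,0,0,0,0,0],[0.05,0,0,0,0,0,0],[0.05,0,0,0,0,0,0],[0.05,0,0,0.03,0,0,0],[0.05,0,0,0.06,0,0,0],[0.05,0,0,0.09,0,0,0],[0.05,0,0,0.12,0,0,0],[0.05,0,0,0.125,0,0,0]]])

```text
time: 40.25
tool_pos: [0.4998, -0.3852, 0.1667]
tcp_rot: [2.307, 2.128, 0.0]
wrist_force: [-0.0, -0.1, -3.3]
width: 0.699
```

```bash
python3 -c "
from h import *
st()"
```

```text
t 40.25 tcp [ 0.4998 -0.3852  0.1667] jaw 175.38 zax [ 0.003 -0.002 -1.   ] F [-0.  -0.1 -3.3] w 59.7 q [-0.7   0.25  1.79 -0.    1.1  -0.62]
```

Emit:
step_arm(motion=[[[0.05,0.015,0.035,0,0,0,2],[0.05,0.036,0.085,0,0,0,4],[0.05,0.058,0.138,0,0,0,6],[0.05,0.08,0.19,0,0,0,8],[0.05,0.102,0.242,0,0,0,10],[0.05,0.124,0.295,0,0,0,11.4],[0.05,0.146,0.347,0,0,0,11.4],[0.05,0.165,0.392,0,0,0,11.4]]])

```text
time: 41.25
tool_pos: [0.6642, 0.009, 0.1643]
tcp_rot: [2.085, 2.349, -0.002]
wrist_force: [-0.0, -0.6, -2.6]
width: 0.698
```

```bash
python3 -c "
from h import *
st()"
```

```text
t 41.25 tcp [0.6642 0.009  0.1643] jaw 6.82 zax [ 0.    -0.002 -1.   ] F [-0.  -0.6 -2.6] w 59.6 q [-0.02  0.31  1.72 -0.    1.12 -0.14]
```

Emit:
step_arm(motion=[[[0.05,0.009,0.017,0,0,0,0],[0.05,0.009,0.017,0,0,0,0],[0.05,0.009,0.017,-0.02,0,0,0],[0.05,0.009,0.017,-0.04,0,0,0],[0.05,0.009,0.017,-0.06,0,0,0],[0.05,0.009,0.017,-0.069,0,0,0],[0.05,0.009,0.017,-0.073,0,0,0],[0.05,0.009,0.017,-0.073,0,0,0]]])

```text
time: 42.25
tool_pos: [0.6735, 0.0259, 0.0915]
tcp_rot: [2.085, 2.348, -0.001]
wrist_force: [0.9, -0.5, -3.3]
width: 0.697
```

```bash
python3 -c "
from h import *
st()"
```

```text
t 42.25 tcp [0.6735 0.0259 0.0915] jaw 6.81 zax [ 0.    -0.002 -1.   ] F [ 0.9 -0.5 -3.3] w 59.5 q [ 0.    0.4   1.74 -0.    1.   -0.12]
```

Still hanging (−3.3 N); I lower 1 mm at a time.

Emit:
step_arm(motion=[[[0.05,-0.0005,0,-0.0005,0,0,0],[0.05,-0.0005,0,-0.001,0,0,0],[0.05,-0.0005,0,-0.001,0,0,0],[0.05,-0.0005,0,-0.0015,0,0,0],[0.05,-0.0005,0,-0.002,0,0,0],[0.05,-0.0005,0,-0.002,0,0,0],[0.05,-0.0005,0,-0.002,0,0,0],[0.05,-0.0005,0,-0.002,0,0,0]]])

```text
time: 43.25
tool_pos: [0.673, 0.0259, 0.0895]
tcp_rot: [2.085, 2.348, -0.002]
wrist_force: [-0.4, -0.7, -2.3]
width: 0.691
```

Emit:
step_arm(motion=[[[0.05,0,0,-0.0008,0,0,0],[0.05,0,0,-0.0008,0,0,0],[0.085,0,0,-0.0008,0,0,0],[0.085,0,0,-0.0008,0,0,0],[0.085,0,0,-0.0008,0,0,0],[0.085,0,0,0.02,0,0,0],[0.085,0,0,0.05,0,0,0],[0.085,0,0,0.09,0,0,0]]])

```text
time: 44.25
tool_pos: [0.6727, 0.0259, 0.1808]
tcp_rot: [2.085, 2.349, -0.002]
wrist_force: [0.5, -1.0, 1.1]
width: 0.999
```

```bash
python3 -c "
from h import *
st()
measure(('side','top'),('brown_roll_c','clear_roll_c','carton_c'),tag='6')"
```

```text
t 44.25 tcp [0.6727 0.0259 0.1808] jaw 6.81 zax [-0.    -0.002 -1.   ] F [ 0.5 -1.   1.1] w 85.3 q [ 0.    0.31  1.68 -0.    1.15 -0.12]
side brown_roll_c 0.65 n 371 z [0.01  0.054 0.057] mean [0.6704 0.0068] rect [673.2  16.7] [101.5 114.9] 89.0
side clear_roll_c 0.94 n 351 z [0.009 0.053 0.055] mean [0.487  0.0209] rect [486.6  24.9] [ 98.1 103.5] 7.1
side carton_c 0.76 n 462 z [0.061 0.099 0.101] mean [0.6749 0.0184] rect [675.1  23.7] [59.9 93.9] 7.0
top clear_roll_c 0.44 n 2646 z [-0.003  0.005  0.01 ] mean [ 0.5013 -0.3375] rect [ 504.8 -335.4] [211.  270.3] 85.2
top carton_c 0.3 n 152 z [0.009 0.018 0.023] mean [0.5728 0.1189] rect [573.9 117.5] [69.  44.6] 1.3
```

The carton sits squarely on the brown roll at yaw 7.0° (6.7° before), about 2 to 3 mm +x of its old place. Now I regrip the clear roll to shift it back 4.5 mm.

Emit:
step_arm(motion=[[[0.045,-0.05,0,0,0,0,-4],[0.045,-0.1,0,0,0,0,-8],[0.045,-0.15,0.003,0,0,0,-11.2],[0.045,-0.2,0.003,0,0,0,-11.2],[0.045,-0.23,0.003,-0.02,0,0,-11.2],[0.045,-0.23,0.003,-0.05,0,0,-11.2],[0.045,-0.23,0.003,-0.08,0,0,-11.2],[0.045,-0.23,0.003,-0.08,0,0,-11.2]]])

```text
time: 45.65
tool_pos: [0.4386, 0.0289, 0.0951]
tcp_rot: [-2.3, -2.131, 0.013]
wrist_force: [-0.2, -0.3, 0.6]
width: 0.53
```

```bash
python3 -c "
from h import *
st()"
```

```text
t 45.65 tcp [0.4386 0.0289 0.0951] jaw 175.62 zax [-0.01  -0.001 -1.   ] F [-0.2 -0.3  0.6] w 45.3 q [ 0.01 -0.02  2.24 -0.    0.93  0.09]
```

Emit:
step_arm(motion=[[[0.045,0.004,0,0,0,0,0],[0.045,0.004,0,-0.03,0,0,0],[0.045,0.004,0,-0.052,0,0,0],[0.045,0.004,0,-0.052,0,0,0],[0.01,0.004,0,-0.052,0,0,0],[0.01,0.004,0,-0.052,0,0,0],[0.01,0.004,0,-0.052,0,0,0],[0.01,0.004,0,-0.052,0,0,0]]])

```text
time: 46.65
tool_pos: [0.4441, 0.0289, 0.0447]
tcp_rot: [-2.302, -2.132, 0.01]
wrist_force: [-1.5, -0.6, 6.0]
width: 0.17
```

```bash
python3 -c "
from h import *
st()"
```

```text
t 46.65 tcp [0.4441 0.0289 0.0447] jaw 175.61 zax [-0.007 -0.001 -1.   ] F [-1.5 -0.6  6. ] w 14.5 q [ 0.01  0.07  2.26 -0.    0.82  0.09]
```

Emit:
step_arm(motion=[[[0.01,0,0,0.004,0,0,0],[0.01,-0.005,0.001,0.004,0,0,0],[0.01,-0.01,0.001,0.004,0,0,0],[0.01,-0.01,0.001,0.004,0,0,0],[0.01,-0.01,0.001,0.002,0,0,0],[0.01,-0.01,0.001,0,0,0,0],[0.01,-0.01,0.001,-0.001,0,0,0],[0.01,-0.01,0.001,-0.001,0,0,0]]])

```text
time: 47.65
tool_pos: [0.4341, 0.0298, 0.0446]
tcp_rot: [-2.302, -2.132, 0.011]
wrist_force: [-5.4, 0.0, 10.7]
width: 0.168
```

```bash
python3 -c "
from h import *
st()
measure(('side',),('clear_roll_c',))"
```

```text
t 47.65 tcp [0.4341 0.0298 0.0446] jaw 175.61 zax [-0.008 -0.001 -1.   ] F [-5.4  0.  10.7] w 14.4 q [ 0.01  0.06  2.28 -0.    0.82  0.09]
side clear_roll_c 0.7 n 122 z [0.041 0.053 0.055] mean [0.5236 0.3074] rect [524.7 311.3] [62.4 54.4] 88.9
side clear_roll_c 0.61 n 263 z [0.01  0.053 0.055] mean [0.4874 0.0091] rect [484.5  17.5] [98.6 86.3] 38.7
```

Emit:
step_arm(motion=[[[0.01,0,0,0.0005,0,0,0],[0.03,0,0,0.0005,0,0,0],[0.045,0,0,0.0005,0,0,0],[0.045,0,0,0.0005,0,0,0],[0.045,0,0,0.0005,0,0,0],[0.045,0,0,0.03,0,0,0],[0.045,0,0,0.07,0,0,0],[0.045,0,0,0.11,0,0,0]]])

```text
time: 48.75
tool_pos: [0.4337, 0.0298, 0.1555]
tcp_rot: [-2.301, -2.131, 0.012]
wrist_force: [0.1, 0.3, 0.8]
width: 0.527
```

Emit:
step_arm(motion=[[[0.045,0.008,-0.055,0,0,0,0],[0.045,0.01,-0.11,0.02,0,0,0],[0.045,0.01,-0.165,0.04,0,0,0],[0.045,0.01,-0.22,0.06,0,0,0],[0.045,0.01,-0.275,0.06,0,0,0],[0.045,0.01,-0.33,0.06,0,0,0],[0.045,0,-0.385,0.06,0,0,0],[0.045,0,-0.42,0.06,0,0,0]]])

```text
time: 49.75
tool_pos: [0.4328, -0.3926, 0.2152]
tcp_rot: [-2.303, -2.129, 0.012]
wrist_force: [-1.1, -0.1, -0.5]
width: 0.527
```

```bash
python3 -c "
from h import *
st()
measure(('side','top'),('brown_roll_c','clear_roll_c','label_roll_c','carton_c','flat_box_c','marker_c'),tag='7')
a=cv2.imread('pics/side7.png')[120:270,200:350];b=cv2.imread('pics/top7.png')[120:225,160:310]
a=cv2.resize(a,(400,400));b=cv2.resize(b,(400,280));c=np.zeros((400,800,3),np.uint8);c[:,:400]=a;c[:280,400:]=b
cv2.imwrite('pics/crop7.png',c)"
```

```text
t 49.75 tcp [ 0.4328 -0.3926  0.2152] jaw 175.5 zax [-0.009 -0.001 -1.   ] F [-1.1 -0.1 -0.5] w 45.0 q [-0.78  0.12  1.84 -0.01  1.18 -0.69]
side brown_roll_c 0.64 n 335 z [0.011 0.054 0.055] mean [0.6721 0.0048] rect [674.   12.9] [113.3  94.6] 3.0
side clear_roll_c 0.73 n 348 z [0.008 0.053 0.055] mean [0.4817 0.0224] rect [481.9  25.9] [ 98.9 100.8] 16.1
side label_roll_c 0.64 n 137 z [0.029 0.053 0.055] mean [0.5244 0.3091] rect [524.5 311.5] [61.9 58.4] 65.7
side flat_box_c 0.55 n 7 z [0.001 0.057 0.036] mean [0.5839 0.0622] rect [586.7  62.5] [42.7  4.1] 0.7
side flat_box_c 0.51 n 168 z [0.004 0.053 0.052] mean [0.5763 0.0173] rect [577.4  22. ] [85.  63.1] 88.7
side flat_box_c 0.36 n 137 z [0.037 0.053 0.055] mean [0.5244 0.3085] rect [522.8 298.6] [87.9 58.2] 81.3
side marker_c 0.58 n 198 z [0.002 0.016 0.02 ] mean [ 0.5581 -0.068 ] rect [555.9 -66.3] [132.2  16.7] 1.1
top brown_roll_c 0.75 n 135 z [0.011 0.054 0.058] mean [0.6455 0.0236] rect [666.5  34.2] [113.9  89.7] 26.5
top brown_roll_c 0.63 n 143 z [0.003 0.053 0.058] mean [0.5204 0.3098] rect [523.3 309.2] [59.6 57.8] 3.8
top clear_roll_c 0.55 n 227 z [0.002 0.054 0.058] mean [0.4812 0.0256] rect [481.8  24.8] [ 98.6 100.3] 1.0
top clear_roll_c 0.22 n 145 z [0.009 0.018 0.023] mean [0.5728 0.1182] rect [573.5 118. ] [43.8 68.3] 86.4
top label_roll_c 0.56 n 141 z [0.008 0.053 0.058] mean [0.5204 0.3095] rect [523.3 309.2] [59.6 57.8] 3.8
top carton_c 0.75 n 319 z [0.061 0.1   0.104] mean [0.6737 0.0227] rect [673.9  23.2] [61.4 90.6] 5.5
top flat_box_c 0.64 n 135 z [0.01  0.018 0.023] mean [0.5725 0.1181] rect [572.  117.9] [44.  64.5] 88.2
top marker_c 0.71 n 57 z [-0.002  0.019  0.023] mean [ 0.5431 -0.066 ] rect [552.4 -65.5] [ 11.2 125.5] 89.8
```

View pics/crop7.png

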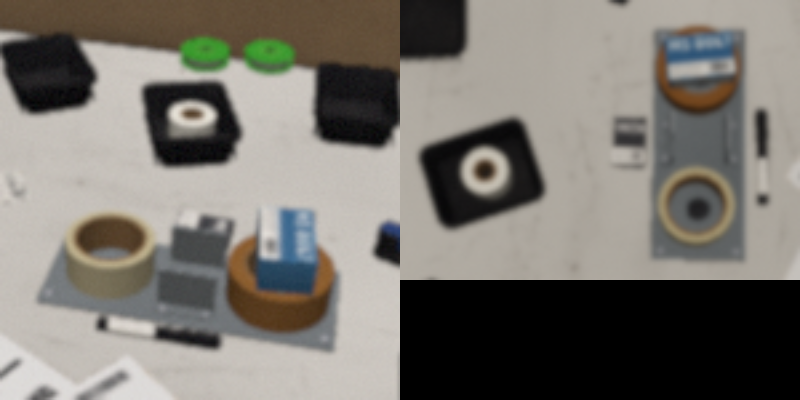

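The clear roll is back at (0.482, 0.025), the carton is square on the brown roll, the label roll is upright in its basket, and the bystanders are in place. Handing in.

```bash
python3 -c "
from workcell import *
print(finish_job())"
```

```text
the job is handed in; nothing more can be done
None
```

The job is done and handed in at about 50 s of the 136 s. The carton, then the brown and clear rolls, went onto the mat. The label roll then went upright into the black basket farthest to the right, and both rolls and the carton went back on the stand.

My last camera checks, compared with the first images:

| Item | Last check |
|---|---|
| Clear roll | Within about 1 mm of its start. I regripped it once because it first ended about 5 mm off. |
| Brown roll | About 1–2 mm from its start, measured before the carton went back. Afterwards the carton hid part of it and the two cameras disagreed by a few mm, so I relied on the earlier reading. |
| Carton | Square on the brown roll, 2–3 mm further in x than at the start. Its yaw read 5.5° on the last top view and 7.0° on the side view before it, against 6.7° at the start. The side camera missed it in the last look, but it was plain in the picture. |
| Label roll | Upright in the basket, top at about 0.053–0.054 m. |
| Marker and flat box | Unmoved within measuring error on the top view. The side camera found the marker but not the flat box. |

The arm was clear of everything at hand-in. The highest wrist force I read was about 12 N, while I was setting the clear roll down the second time.

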